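# Shift the jar mill from second to third

## Task

The gear lever of the jar mill stands in the second slot of its H-shaped gate (near left, two red dots): with the fingers shut, gently push it forward into the cross channel, across to the right, then forward fully home into the third slot (far right, three red dots), and move clear of it. Do not put it into the first or fourth slot on the way (far left, near right). Only push with the outside of the fingers, never take the lever or its knob between them, and leave the bottles and the beaker standing where they are.

Things in the scene. Friction and masses are not known exactly. Their poses are not given: they have to be found in the camera images.
- mill: Fixed jar mill: blue gearbox, foot 144x144 mm, flat aluminium gate plate on top at 115 mm height; on its right (local y -60 to -213 mm, x +-50 mm) a roller bed with a steel jar, top at 139 mm. Origin: on the worktop under the gate's centre. Local x = forward (away from the robot), y = left, z up; only yaw varies. A lever with a red knob stands in the H-shaped gate.
- lever_select (a joint): Sideways tilt (rad) of the lever about the mill's local x, pivot 35 mm above the worktop under gate_centre. 0 = upright, positive = leans right (-y). Stops at +-0.325; in the right leg about 0.27 to 0.325, in the left leg -0.325 to -0.27. Stays where left; about 2 N at the knob moves it.
- lever_engage (a joint): Fore-and-aft tilt (rad) of the lever about the same pivot, carried by the sideways tilt. 0 = neutral (within about +-0.04 it can cross); positive = leans forward. Stops at +-0.34: +0.34 in the right leg is fully home in slot 3. Starts at -0.33 to -0.22 in slot 2. Stays where left; about 2 N at the knob moves it.
- knob (a point): Centre of the lever's red knob, 150 mm along the lever from its pivot (185 mm above the worktop when upright, down to about 169 mm at the slot ends). Round, 32 mm across here; 19 mm below to 16 mm above this centre. Travels about +-50 mm along local x and y.
- shaft (a point): Point on the bare steel lever shaft (10 mm thick), 118 mm along the lever from its pivot, 32 mm under the knob's centre.
- gate_centre (a point): Gate plate's centre, 115 mm up. H cut-out 16 mm wide for a 10 mm shaft: legs along local x at y = +-25 mm reach x = +-36.5 mm; one cross channel along y at x = 0. Slots, with red dots at the ends: 1 far left (one dot), 2 near left (two), 3 far right (three), 4 near right (four); far = +x. The solid islands between the legs block the lever; corners rounded 5 mm.
- slot3_end (a point): Far end of the third slot, level with the gate plate's top: 36.5 mm forward and 25 mm right of gate_centre.
- amber_bottle: Bystander: brown glass bottle with black cap, 58 mm across, 126 mm tall, loose, standing left of the mill. Origin: centre of its underside.
- dropper: Bystander: white dropper bottle with red cap, 31 mm across, 94 mm tall, loose, standing left of the mill, nearer the robot. Origin: centre of its underside.
- beaker: Bystander: glass beaker, 59 mm across, 71 mm tall, loose, standing in front of the roller bed. Origin: centre of its underside.

How it is judged:
On the way:
1. the lever is across in the right-hand leg while still in neutral (value of joint lever_select above 0.22 rad and value of joint lever_engage between -0.15 and 0.15 rad).
At the end, for the whole second after the job is handed in: The lever rests in the third slot: lever_select over 0.22 rad and lever_engage over 0.29 rad (stop at 0.34), not moving; the bottles and beaker stand upright within 20 mm of where they were (value of joint lever_select above 0.22 rad and value of joint lever_engage above 0.29 rad and velocity of joint lever_engage between -0.05 and 0.05 rad/s and distance of each of amber_bottle, dropper, beaker from where it was at the start of the episode below 0.02 m and angle between each of amber_bottle, dropper, beaker's own z axis and vertical below 0.15 rad); the robot touches nothing.
It fails at once if the lever enters the first slot (value of joint lever_select below -0.1 rad and value of joint lever_engage above 0.2 rad).
It fails at once if the lever enters the fourth slot (value of joint lever_select above 0.1 rad and value of joint lever_engage below -0.2 rad).
It fails at once if the knob or shaft is taken between the fingers (distance between the grasp point and knob below 0.015 m or distance between the grasp point and shaft below 0.012 m).
It fails at once if the lever is forced (over 40 N) (contact force between the fingers and lever_engage above 40 N).
It fails at once if a bystander is moved, tipped or lifted (distance of any of amber_bottle, dropper, beaker from where it was at the start of the episode above 0.02 m or angle between any of amber_bottle, dropper, beaker's own z axis and vertical above 0.3 rad).
It also fails if it takes over 58 s, if anything falls off the work surface, if the arm or the gripper's body presses on something with over 40 N, if the wrist force passes 120 N, or if a joint passes its speed limit or range.

## Robot

A 6-joint arm with a two-finger parallel gripper is mounted at the origin on a cart in front of the work surface, level with it; the furniture and walls round the work are solid. World frame = base frame: x ahead of the robot, y to its left, z up, the work surface at z = 0. Lengths are in m, angles in rad, forces in N, time in s.
With the tool pointing down it reaches from about 0.35 to 0.975 m from the base axis. Payload 4.9 kg.
Tool frame: the origin (TCP) lies midway between the tips of the shut fingers; the grasp point (between the pads) lies 19 mm behind it (r.grip_depth is the distance from the TCP to the grasp point, in m); z points along the fingers, y is the direction in which the jaws open and shut (so a half turn about z gives the same grasp; the last joint's range is limited). The gripper opens to 85 mm and grips with 20 to 120 N. Pads are 22 mm wide; open, the fingers measure 114 mm over their backs; the gripper's body (76 mm by 85 mm) begins 54 mm behind the grasp point. The pads swing forward as they close: fully open they stand 13 mm farther back than shut.
Start: joints at [1.042, 0.053, 1.613, -0, 1.476, -0.119], TCP at [0.249, 0.573, 0.231] pointing down, gripper open.
Joint ranges: [-3.01, 3.01], [-1.01, 2.22], [0.06, 2.58], [-1.02, 4.17], [0.09, 2.62], [-3.14, 3.14]. Speed limits (rad/s): [2.57, 2.57, 3.14, 3.14, 3.14, 3.14].

## Interface

Orientations are given as a unit quaternion [x, y, z, w].
In Python, from rig import r gives the robot as it stands. The module is installed in compiled form; this text tells all that it offers.
- The arm moves only by the shell command python3 -m crank 'ROWS'. ROWS is JSON, a list of rows, each a list of 7 numbers: the turn, a rotation vector about the world's x, y, z in degrees, then the shift along the world's x, y, z in cm, then the finger opening in cm, from 0 to 8.54. A call has 1 to 20 rows; each row is the pose to reach, as a shift and turn from the pose commanded when the call began; what a row does not reach only later rows make up. A row lasts 1/10 s, in which the tool goes at most 50 mm and 8.59 degrees, less where a joint would pass 70% of its speed; a pose out of reach is approached as far as the arm can. A call with a gripper value outside its range is refused whole. The fingers move at their own pace and stop on an object; the grip force is fixed at half the most. Time passes only in rows, so rows that repeat a pose let the fingers close. It gives the time, the measured TCP pose, the force and the opening at its end, in the units of the state.
- r.observe(): the state, without advancing time (a new reading comes with each control period).
- r.grab_frame(name): name is "scene" or "top" or "wrist"; returns a dict with "pixels" (400x640x3 uint8, red, green, blue), "mtx" (3x3 intrinsics, pixels), "eye" and "orientation" of the camera in the world; the wrist camera has in their place "T_tool_cam" (4x4, takes a point from camera to tool coordinates, whose origin is the TCP and whose axes are the flange's). Camera axes: x right, y down, z forward; pixel columns grow to the right and rows downward; lengths in m; the calibration is good to about 2 mm. A picture is of the moment at which its call begins: read the wrist's pose just before it. There is no depth.
- r.sign_off(): hands the job in, once; it reports no verdict.
The state is a dict: "clock": time; "qpos": joint angles; "qd": joint speeds; "joint_torque": joint torques, N m; "tool_pos": TCP position; "eef_rot": TCP orientation; "contact_force": force on the tool from outside, world axes, zero at the start; "ft_torque": the same for the moment, N m; "finger_gap": finger opening in m.
Only numpy, scipy, OpenCV 4.12 (cv2) and the standard library are available. Lean on these libraries where they do the work, as an engineer would, in place of code of your own. Each camera call takes 0.05 s, during which the arm holds its last target. There are 200 camera calls.

## Working session

There is one attempt and no reset: what is moved stays moved. The work goes in short steps, Python scripts to look and compute and a shell command to move; the robot and the scene stay as the last step left them, time stands still between calls to the robot, and variables do not carry over. Pictures are saved under pics/ and viewed, about 8 in all and at most 12, crops included, and the job is handed in when it is done.

```bash
mkdir -p pics
cat > h.py <<'E'
import numpy as np,cv2
from rig import r
from scipy.spatial.transform import Rotation as R
def grab(n,save=None):
    f=r.grab_frame(n)
    if save: cv2.imwrite('pics/'+save,f['pixels'][:,:,::-1])
    return f
def rot(f):
    o=np.array(f['orientation'])
    return o if o.shape==(3,3) else R.from_quat(o).as_matrix()
def ray(f,u,v):
    d=rot(f)@np.linalg.inv(f['mtx'])@np.array([u,v,1.]); return np.array(f['eye']),d/np.linalg.norm(d)
def onz(f,u,v,z):
    e,d=ray(f,u,v); return e+d*(z-e[2])/d[2]
def cross(f,a,g,b):
    e1,d1=ray(f,*a);e2,d2=ray(g,*b)
    A=np.c_[d1,-d2];s=np.linalg.lstsq(A,e2-e1,rcond=None)[0]
    p,q=e1+s[0]*d1,e2+s[1]*d2
    return (p+q)/2,np.linalg.norm(p-q)
def proj(f,p):
    c=rot(f).T@(np.array(p)-f['eye']); w=f['mtx']@c; return w[:2]/w[2]
E
python3 - <<'E'
from h import *
a=grab('scene','s1.png');b=grab('top','t1.png')
for f in(a,b):print(f['eye'],f['orientation'],f['mtx'])
print(r.observe())
for n,f in(('s',a),('t',b)):
    h=cv2.cvtColor(f['pixels'],cv2.COLOR_RGB2HSV)
    m=(((h[...,0]<8)|(h[...,0]>172))&(h[...,1]>150)&(h[...,2]>70)).astype('uint8')
    k,l,s,c=cv2.connectedComponentsWithStats(m)
    for i in range(1,k):
        if s[i,4]>3:print(n,s[i],c[i].round(1))
E
```

```text
[ 0.05226467 -0.64412999  0.58218053] [ 0.81975413 -0.21156539  0.12754782 -0.51669605] [[504.62589191   0.         324.83247939]
 [  0.         504.62589191 192.74296903]
 [  0.           0.           1.        ]]
[0.32452977 0.18793953 0.98729019] [-0.70176536  0.70660866 -0.07188139  0.05534124] [[362.09726882   0.         318.95960435]
 [  0.         362.09726882 201.44277301]
 [  0.           0.           1.        ]]
{'clock': 0.1, 'qpos': array([ 1.04202924e+00,  5.33376133e-02,  1.61413627e+00, -8.43961981e-07,
        1.47603819e+00, -1.18996135e-01]), 'qd': array([ 0.00046322, -0.00224497, -0.0049118 ,  0.00189936, -0.00319773,
       -0.00073686]), 'joint_torque': array([ 4.49566433e-04, -3.94900811e+01, -3.71364534e+01, -1.33912608e-04,
        3.87507782e-03,  2.58524057e-05]), 'tool_pos': array([0.24870979, 0.57276676, 0.23016918]), 'eef_rot': array([ 2.03454899e-01,  9.79083849e-01, -9.09948111e-04, -3.05029097e-04]), 'contact_force': array([-0.15119398, -0.41620678,  0.07679657]), 'ft_torque': array([0.00954262, 0.00148983, 0.06604305]), 'finger_gap': 0.08540708176450
[... 378 characters left out ...]
38.8 277. ]
s [ 78 209  27  91 406] [ 84.4 250.4]
s [ 73 306   3   3   5] [ 74.  307.2]
s [ 80 314   2   3   5] [ 80.4 315.2]
s [609 324  31  31 301] [623.9 337.5]
s [   9  336  154   64 6689] [ 87.5 372.2]
s [498 390  11  10  14] [503.2 394.2]
t [505 126  21   5  75] [515.1 127.9]
t [490 194   2   5   6] [490.2 196.3]
t [289 200  13  12 105] [295.2 205.5]
t [492 203   2   3   4] [492.5 204. ]
t [495 211   2   5   6] [495.3 213.2]
t [498 221   3   9  13] [498.8 225.3]
t [177 225   5   3  14] [179.1 226.1]
t [501 231   3   9  10] [501.8 234.9]
t [266 233   5   5  19] [268.4 234.7]
t [504 241   3   8   9] [504.7 244.4]
t [507 251   3   8  10] [507.8 254.7]
t [510 261   2   5   6] [510.3 263.2]
```

View pics/s1.png

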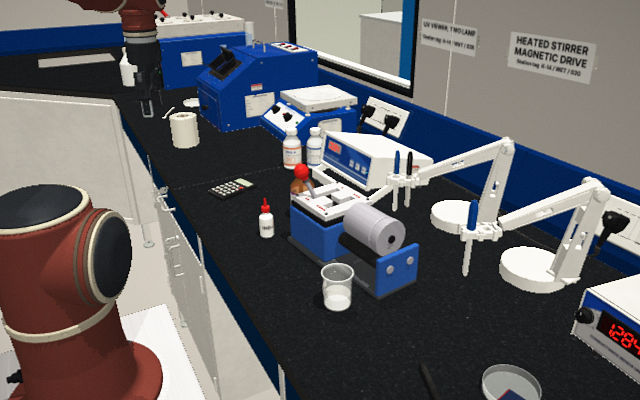

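View pics/t1.png

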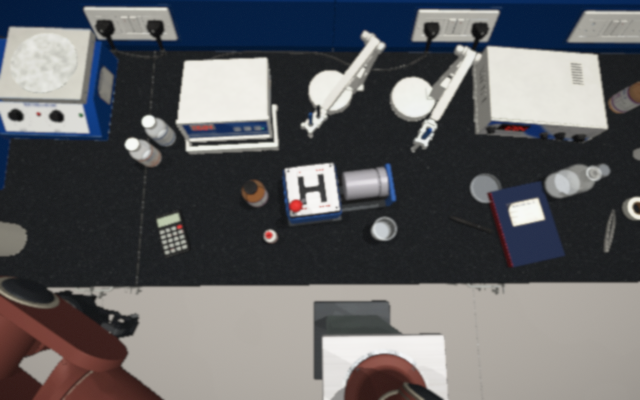

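The scene view shows the mill with the knob at (301,171), the dropper at (265,215) and the beaker at (337,287). The top view shows the gate plate at about (312,190), knob (295,206), amber bottle (255,193), dropper (269,235) and beaker (383,229). Next I measure the plate and its yaw.

Run:
```python
from h import *
a=grab('scene');b=grab('top')
k,e=cross(a,(301.3,171.4),b,(295.2,205.5));print('knob',k,e)
im=b['pixels'];g=im[160:232,275:350].astype(int)
hsv=cv2.cvtColor(im,cv2.COLOR_RGB2HSV)
m=((hsv[...,1]<50)&(hsv[...,2]>150)).astype('uint8');m2=np.zeros_like(m);m2[155:235,275:345]=m[155:235,275:345]
c=max(cv2.findContours(m2,0,1)[0],key=cv2.contourArea)
rect=cv2.minAreaRect(cv2.convexHull(c));print(rect)
box=cv2.boxPoints(rect);print([onz(b,*p,.115).round(4) for p in box]);C=onz(b,*rect[0],.115);print('C',C)
for n,p,z in(('dropper',(269,235.5),.094),('amber',(252,193),.126),('beaker',(383,229),.071)):print(n,onz(b,*p,z))
cv2.imwrite('pics/c.png',cv2.resize(im[155:245,235:405,::-1],None,fx=4.6,fy=4.6,interpolation=cv2.INTER_CUBIC))
```

```text
knob [0.4644436  0.22233732 0.17057929] 0.0007616436907691682
((311.9384765625, 189.0076904296875), (48.86967849731445, 49.73793029785156), 82.87498474121094)
[array([0.5687, 0.2523, 0.115 ]), array([0.5843, 0.1292, 0.115 ]), array([0.4615, 0.1164, 0.115 ]), array([0.447 , 0.2366, 0.115 ])]
C [0.5145904  0.18375708 0.115     ]
dropper [0.40268254 0.28983002 0.094     ]
amber [0.50289561 0.32879074 0.126     ]
beaker [0.41923126 0.0030904  0.071     ]
```

View pics/c.png

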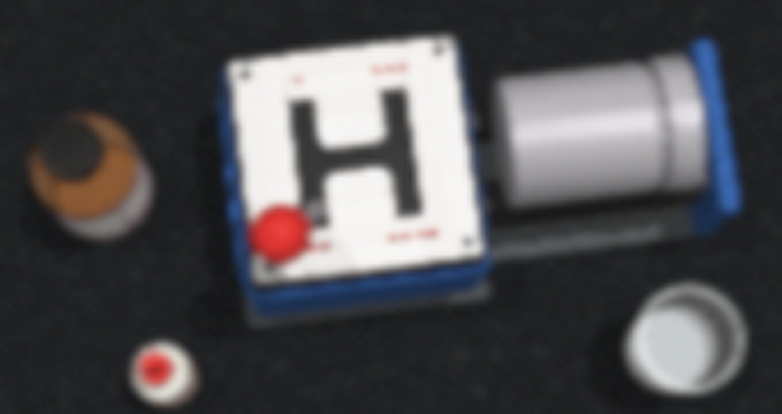

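Plate centre is (0.515, 0.184) with yaw about 6.8°. The knob in mill axes is (-45, +44) mm at z 0.171, which fits slot 2. Everything else is under 0.14 m, so with the tip at about 0.16 I only meet the knob. I move to a point behind it with the fingers shut.

```bash
python3 -m crank '[[0,0,6,2,-5,0,0],[0,0,12,4,-9,0,0],[0,0,18,6,-13,0,0],[0,0,24,8,-17,0,0],[0,0,30,10,-21,0,0],[0,0,30.3,12,-25,0,0],[0,0,30.3,13.5,-29,0,0],[0,0,30.3,15,-33,0,0],[0,0,30.3,16.7,-36.1,0,0],[0,0,30.3,16.7,-36.1,0,0],[0,0,30.3,16.7,-36.1,-2,0],[0,0,30.3,16.7,-36.1,-4,0],[0,0,30.3,16.7,-36.1,-6,0],[0,0,30.3,16.7,-36.1,-7,0],[0,0,30.3,16.7,-36.1,-7,0],[0,0,30.3,16.7,-36.1,-7,0]]'
cat >> h.py <<'E'
C=np.array([.5146,.1838]);Y=np.radians(6.8);M=np.array([[np.cos(Y),-np.sin(Y)],[np.sin(Y),np.cos(Y)]])
def knob():
    # red blob nearest the mill, in top and scene
    P=[]
    for n,roi in(('scene',(255,395,110,235)),('top',(255,365,140,240))):
        f=grab(n);h=cv2.cvtColor(f['pixels'],cv2.COLOR_RGB2HSV)
        m=(((h[...,0]<8)|(h[...,0]>172))&(h[...,1]>150)&(h[...,2]>70)).astype('uint8')
        z=np.zeros_like(m);z[roi[2]:roi[3],roi[0]:roi[1]]=m[roi[2]:roi[3],roi[0]:roi[1]]
        k,l,s,c=cv2.connectedComponentsWithStats(z)
        L=[(s[i,4],tuple(c[i].round(1))) for i in range(1,k) if s[i,4]>25];L.sort(reverse=True);print(n,L)
        P.append((f,L[0][1]))
    p,e=cross(P[0][0],P[0][1],P[1][0],P[1][1]);l=M.T@(p[:2]-C)
    g=onz(P[1][0],*P[1][1],.178);print('topray local mm',(M.T@(g[:2]-C)*1e3).round(1))
    o=r.observe();t=o['tool_pos']
    print('knob',p.round(4),'err',e.round(4),'local mm',(l*1e3).round(1),'TCP local mm',(M.T@(t[:2]-C)*1e3).round(1),t[2].round(4),'F',o['contact_force'].round(1),o['clock'])
E
python3 - <<'E'
from h import *
knob();print(r.observe()['finger_gap'])
grab('scene','s2.png');grab('wrist','w2.png')
a=cv2.imread('pics/s2.png')[100:320,220:440];b=cv2.imread('pics/w2.png')
cv2.imwrite('pics/c2.png',np.hstack([cv2.resize(a,(400,400)),cv2.resize(b,(400,250),interpolation=3) if 0 else cv2.copyMakeBorder(cv2.resize(b,(400,250)),0,150,0,0,0)]))
E
```

```text
clock: 1.8
tool_pos: [0.4162, 0.2127, 0.1619]
eef_rot: [-0.06, 0.998, 0.0, 0.0]
contact_force: [0.7, 0.1, 0.9]
finger_gap: 0.0001
scene [(np.int32(213), (np.float64(301.3), np.float64(171.4))), (np.int32(91), (np.float64(264.7), np.float64(206.4))), (np.int32(36), (np.float64(333.7), np.float64(146.4)))]
top []Traceback (most recent call last):
  File "<stdin>", line 2, in <module>
  File "h.py", line 32, in knob
    P.append((f,L[0][1]))
                ~^^^
IndexError: list index out of range
```

```bash
cat >> h.py <<'E'
def knob1(save=None):
    f=grab('scene',save);h=cv2.cvtColor(f['pixels'],cv2.COLOR_RGB2HSV)
    m=(((h[...,0]<8)|(h[...,0]>172))&(h[...,1]>150)&(h[...,2]>70)).astype('uint8')
    k,l,s,c=cv2.connectedComponentsWithStats(m)
    P=np.r_[C,.035]
    for i in range(1,k):
        if s[i,4]<40: continue
        e,d=ray(f,*c[i]);b=d@(e-P);q=b*b-((e-P)@(e-P)-.15**2)
        if q<0: 
            if -b>0 and np.sqrt(-q)<.02:q=0
            else: continue
        for sg in(-1,1):
            p=e+d*(-b+sg*np.sqrt(q));L=M.T@(p[:2]-C)
            if p[2]>.15:
                se=np.arcsin(-L[1]/np.hypot(L[1],p[2]-.035)) ;en=np.arcsin(np.clip(L[0]/.15,-1,1))
                print(s[i],c[i].round(1),'knob local mm',(L*1e3).round(1),p[2].round(4),'select %.3f engage %.3f'%(se,en))
    o=r.observe();t=o['tool_pos'];print('TCP local',(M.T@(t[:2]-C)*1e3).round(1),t[2].round(4),o['contact_force'].round(1),o['clock'])
E
python3 -c "
from h import *
knob1()"
python3 -m crank '[[0,0,0,1,0.12,0,0],[0,0,0,1.5,0.18,0,0],[0,0,0,2,0.24,0,0],[0,0,0,2.5,0.3,0,0],[0,0,0,3,0.36,0,0],[0,0,0,3.5,0.42,0,0],[0,0,0,4,0.48,0,0],[0,0,0,4,0.48,0,0]]'
python3 -c "
from h import *
knob1('s3.png');cv2.imwrite('pics/c3.png',cv2.resize(cv2.imread('pics/s3.png')[100:320,220:440],(600,600)))"
```

```text
[294 163  16  18 213] [301.4 171.4] knob local mm [-45.7  42.5] 0.1714 select -0.302 engage -0.310
TCP local [-93.8  40.2] 0.1627 [ 0.3 -0.4 -0.1] 1.95
clock: 2.75
tool_pos: [0.4569, 0.2171, 0.1613]
eef_rot: [-0.059, 0.998, -0.0, 0.001]
contact_force: [-0.3, 1.4, 0.7]
finger_gap: -0.0002
[305 160  10  17 141] [309.1 167.9] knob local mm [-30.3  36.5] 0.1773 select -0.251 engage -0.204
TCP local [-53.6  39.8] 0.1612 [ 0.1 -0.1  0.7] 2.8
```

View pics/c3.png

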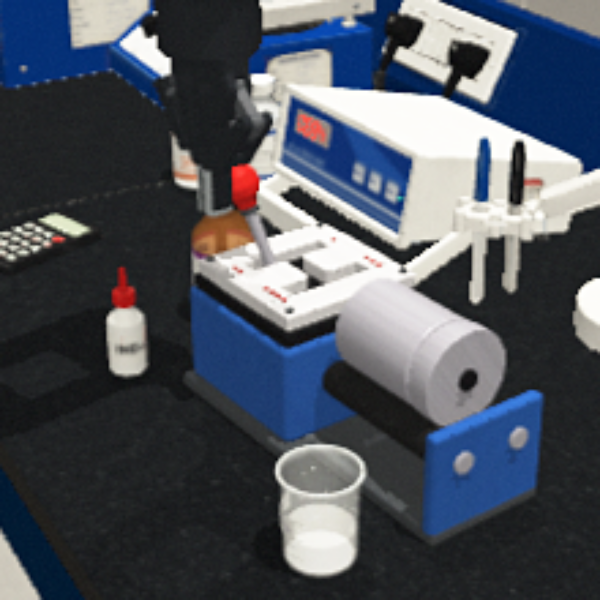

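The finger pushes the knob forward along the left leg, but it partly hides the knob, so the centre is biased. I push a little more, then back off for a clear look.

```bash
python3 -m crank '[[0,0,0,0.5,0.06,0,0],[0,0,0,1,0.12,0,0],[0,0,0,1.4,0.17,0,0],[0,0,0,1.4,0.17,0,0],[0,0,0,1.4,0.17,0,0],[0,0,0,0.4,0.05,0,0],[0,0,0,-0.6,-0.07,0,0],[0,0,0,-1.6,-0.19,0,0],[0,0,0,-1.6,-0.19,0,0]]'
python3 -c "
from h import *
knob1('s4.png')
a=cv2.imread('pics/s4.png')[130:230,260:380];cv2.imwrite('pics/c4.png',cv2.resize(a,(720,600),interpolation=2))"
```

```text
clock: 3.7
tool_pos: [0.4385, 0.215, 0.1611]
eef_rot: [-0.06, 0.998, -0.0, -0.0]
contact_force: [0.1, 0.6, -0.5]
finger_gap: -0.0001
[306 157  14  18 192] [312.7 165.2] knob local mm [-16.4  43.9] 0.1775 select -0.299 engage -0.109
[306 157  14  18 192] [312.7 165.2] knob local mm [13.6 88.9] 0.155 select -0.637 engage 0.091
TCP local [-71.1  40. ] 0.1613 [ 0.7 -0.6 -0.2] 3.75
```

View pics/c4.png

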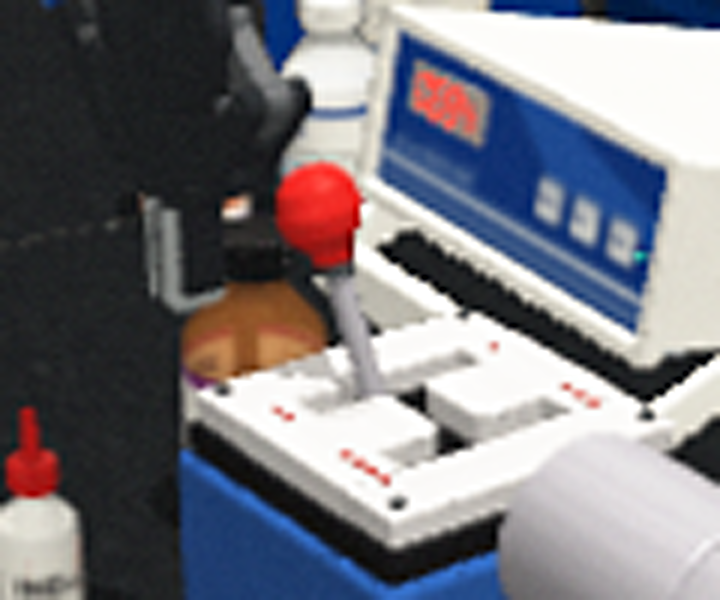

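The knob is clear of the finger now, at x ≈ -16 mm, with the shaft just short of the cross channel. That makes the TCP-to-knob offset about 23.5 mm, so the next push goes to TCP x ≈ -25.

```bash
python3 -m crank '[[0,0,0,1.5,0.18,0,0],[0,0,0,2.8,0.34,0,0],[0,0,0,3.2,0.38,0,0],[0,0,0,3.6,0.43,0,0],[0,0,0,4,0.48,0,0],[0,0,0,4.3,0.52,0,0],[0,0,0,4.6,0.55,0,0],[0,0,0,4.6,0.55,0,0],[0,0,0,4.6,0.55,0,0]]'
python3 -c "
from h import *
o=r.observe();t=o['tool_pos'];print((M.T@(t[:2]-C)*1e3).round(1))"
python3 -m crank '[[0,0,0,-1,-0.12,0,0],[0,0,0,-3,-0.36,0,0],[0,0,0,-5,-0.6,0,0],[0,0,0,-5,-0.6,0,0]]'
python3 -c "
from h import *
knob1('s5.png')
a=cv2.imread('pics/s5.png')[130:230,260:380];cv2.imwrite('pics/c5.png',cv2.resize(a,(720,600),interpolation=2))"
```

```text
clock: 4.65
tool_pos: [0.486, 0.2206, 0.1612]
eef_rot: [-0.059, 0.998, -0.0, 0.0]
contact_force: [-1.2, 0.0, 0.1]
finger_gap: 0.0
[-24.   39.9]
clock: 5.05
tool_pos: [0.434, 0.2144, 0.1608]
eef_rot: [-0.06, 0.998, -0.0, -0.0]
contact_force: [0.2, -0.2, -0.3]
finger_gap: 0.0003
[313 155  13  18 173] [319.1 162.9] knob local mm [ 0.6 45. ] 0.1781 select -0.305 engage 0.004
[313 155  13  18 173] [319.1 162.9] knob local mm [21.1 75. ] 0.1632 select -0.529 engage 0.141
TCP local [-75.1  39.9] 0.1612 [ 0.5  0.6 -0.1] 5.1
```

View pics/c5.png

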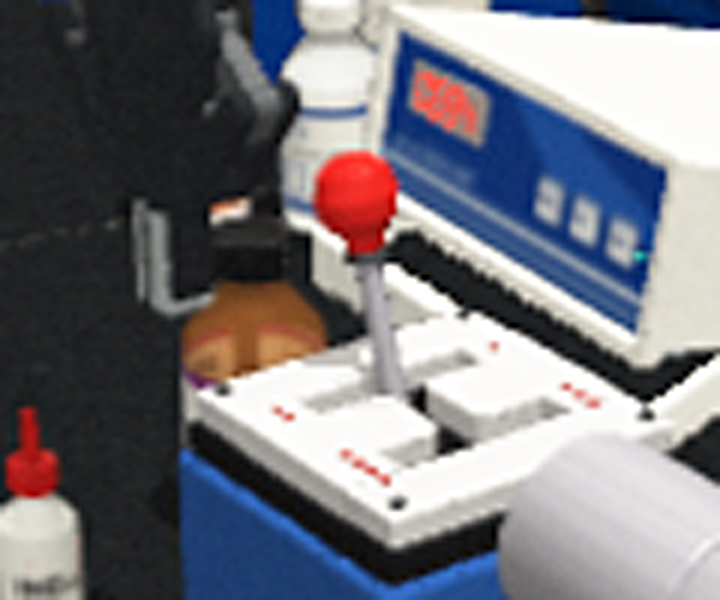

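The knob is at (0.6, 45) and the shaft is lined up with the cross channel. I go round to its left side.

```bash
python3 -m crank '[[0,0,0,-0.3,2.5,0,0],[0,0,0,-0.65,5.46,0,0],[0,0,0,-0.65,5.46,0,0],[0,0,0,2,5.78,0,0],[0,0,0,4.5,6.08,0,0],[0,0,0,6.8,6.35,0,0],[0,0,0,6.8,6.35,0,0],[0,0,0,6.8,6.35,0,0]]'
python3 -c "
from h import *
knob1()"
python3 -m crank '[[0,0,0,0.12,-1,0,0],[0,0,0,0.17,-1.4,0,0],[0,0,0,0.21,-1.8,0,0],[0,0,0,0.26,-2.2,0,0],[0,0,0,0.31,-2.6,0,0],[0,0,0,0.36,-3,0,0],[0,0,0,0.36,-3,0,0]]'
python3 -c "
from h import *
knob1('s6.png')
a=cv2.imread('pics/s6.png')[130:230,260:380];cv2.imwrite('pics/c6.png',cv2.resize(a,(720,600),interpolation=2))"
```

```text
clock: 5.9
tool_pos: [0.5043, 0.2776, 0.161]
eef_rot: [-0.059, 0.998, -0.0, -0.0]
contact_force: [-0.2, 0.4, 0.4]
finger_gap: 0.0005
[312 155  14  18 174] [319. 163.] knob local mm [-0.2 43.9] 0.1784 select -0.297 engage -0.002
[312 155  14  18 174] [319. 163.] knob local mm [21.8 76. ] 0.1624 select -0.538 engage 0.146
TCP local [ 0.4 94.5] 0.161 [-1.1 -1.  -0.2] 5.95
clock: 6.65
tool_pos: [0.5078, 0.2478, 0.1615]
eef_rot: [-0.059, 0.998, -0.0, 0.0]
contact_force: [-0.1, 0.9, 0.2]
finger_gap: 0.0001
[315 156  14  17 185] [321.8 163.1] knob local mm [ 0.6 34.9] 0.1809 select -0.235 engage 0.004
[315 156  14  17 185] [321.8 163.1] knob local mm [30.8 78.4] 0.1591 select -0.563 engage 0.207
TCP local [ 0.7 64.3] 0.1613 [0.  0.5 0.9] 6.7
```

View pics/c6.png

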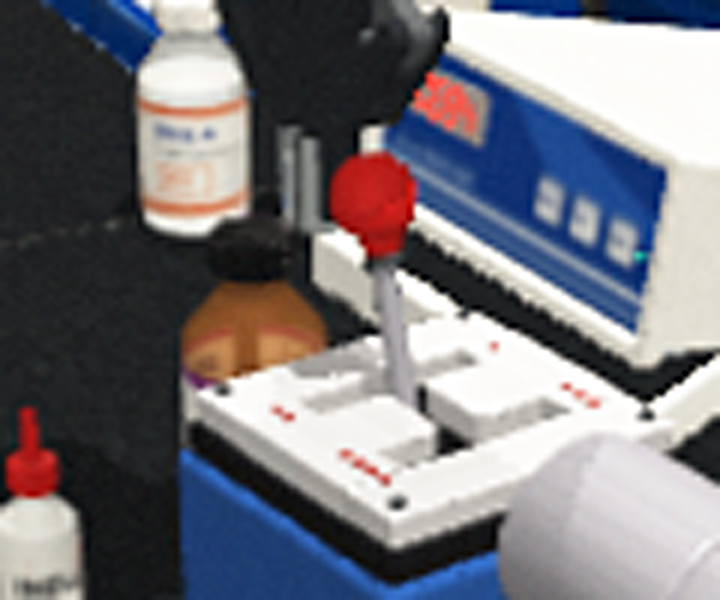

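The lever is crossing freely, with the finger sitting about 29.5 mm from the knob's centre. I carry on across.

```bash
python3 -m crank '[[0,0,0,0.06,-0.5,0,0],[0,0,0,0.12,-1,0,0],[0,0,0,0.18,-1.5,0,0],[0,0,0,0.24,-2,0,0],[0,0,0,0.3,-2.5,0,0],[0,0,0,0.36,-3,0,0],[0,0,0,0.42,-3.5,0,0],[0,0,0,0.48,-4,0,0]]'
python3 -c "
from h import *
knob1()"
python3 -m crank '[[0,0,0,0.06,-0.5,0,0],[0,0,0,0.12,-1,0,0],[0,0,0,0.18,-1.5,0,0],[0,0,0,0.24,-2,0,0],[0,0,0,0.3,-2.5,0,0],[0,0,0,0.36,-3,0,0],[0,0,0,0.4,-3.4,0,0],[0,0,0,0.43,-3.6,0,0],[0,0,0,0.43,-3.6,0,0]]'
python3 -c "
from h import *
knob1('s7.png')
a=cv2.imread('pics/s7.png')[130:230,260:380];cv2.imwrite('pics/c7.png',cv2.resize(a,(720,600),interpolation=2))"
```

```text
clock: 7.5
tool_pos: [0.5124, 0.2076, 0.1612]
eef_rot: [-0.059, 0.998, -0.0, -0.0]
contact_force: [0.3, 2.2, 0.9]
finger_gap: 0.0001
[326 159  15  18 206] [333.2 167.3] knob local mm [ 0.8 -5.1] 0.1849 select 0.034 engage 0.005
TCP local [ 0.7 23.3] 0.1612 [-0.2  0.9  0.4] 7.55
clock: 8.45
tool_pos: [0.5167, 0.1717, 0.1612]
eef_rot: [-0.059, 0.998, -0.0, -0.0]
contact_force: [-0.9, 0.3, -0.2]
finger_gap: 0.0003
[337 168  15  17 208] [344.1 175.7] knob local mm [  0.7 -41.5] 0.1791 select 0.280 engage 0.005
TCP local [  0.8 -12.2] 0.1614 [ 0.3 -0.5  0.5] 8.5
```

View pics/c7.png

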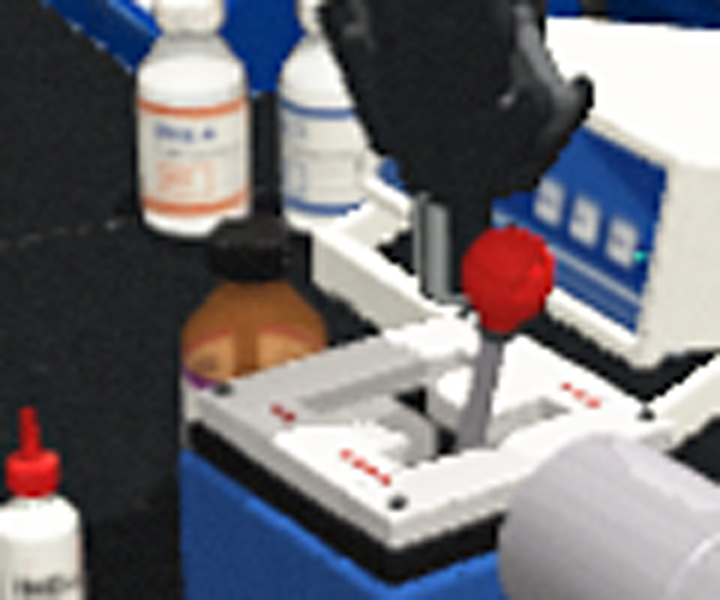

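Select is now about 0.28 with engage about 0, so the on-the-way condition is met. I nudge 2.5 mm more, then go left, back and round behind the knob.

```bash
python3 -m crank '[[0,0,0,0.03,-0.25,0,0],[0,0,0,0.03,-0.25,0,0],[0,0,0,0.03,-0.25,0,0],[0,0,0,-0.15,1.5,0,0],[0,0,0,-0.38,3.18,0,0],[0,0,0,-0.38,3.18,0,0],[0,0,0,-3.5,2.8,0,0],[0,0,0,-6.93,2.4,0,0],[0,0,0,-6.93,2.4,0,0],[0,0,0,-6.7,0,0,0],[0,0,0,-6.4,-2.2,0,0],[0,0,0,-6.18,-3.86,0,0],[0,0,0,-6.18,-3.86,0,0],[0,0,0,-6.18,-3.86,0,0]]'
python3 -c "
from h import *
knob1()"
```

```text
clock: 9.9
tool_pos: [0.4555, 0.1333, 0.1616]
eef_rot: [-0.059, 0.998, 0.0, 0.0]
contact_force: [-0.5, 0.7, 0.3]
finger_gap: 0.0
[337 168  16  18 211] [344.8 176.3] knob local mm [  1.  -43.6] 0.1785 select 0.295 engage 0.007
TCP local [-64.8 -42.8] 0.1615 [-0.4 -0.  -0.5] 9.95
```

```bash
python3 -m crank '[[0,0,0,1.5,0.18,0,0],[0,0,0,3,0.36,0,0],[0,0,0,3.6,0.43,0,0],[0,0,0,4.1,0.49,0,0],[0,0,0,4.6,0.55,0,0],[0,0,0,5.1,0.61,0,0],[0,0,0,5.6,0.67,0,0],[0,0,0,6.1,0.73,0,0],[0,0,0,6.6,0.79,0,0],[0,0,0,7.1,0.85,0,0],[0,0,0,7.6,0.91,0,0],[0,0,0,8,0.95,0,0],[0,0,0,8.3,0.99,0,0],[0,0,0,8.3,0.99,0,0]]'
python3 -c "
from h import *
knob1('s8.png')
a=cv2.imread('pics/s8.png')[130:230,260:380];cv2.imwrite('pics/c8.png',cv2.resize(a,(720,600),interpolation=2))"
```

```text
clock: 11.35
tool_pos: [0.5387, 0.1435, 0.1615]
eef_rot: [-0.059, 0.998, 0.0, 0.001]
contact_force: [-1.6, 0.1, 0.3]
finger_gap: 0.0
[357 166  12  18 152] [362.5 173.7] knob local mm [ 48.2 -41.1] 0.171 select 0.294 engage 0.327
TCP local [ 19.2 -42.8] 0.1618 [-1.  -0.5  0.1] 11.4
```

View pics/c8.png

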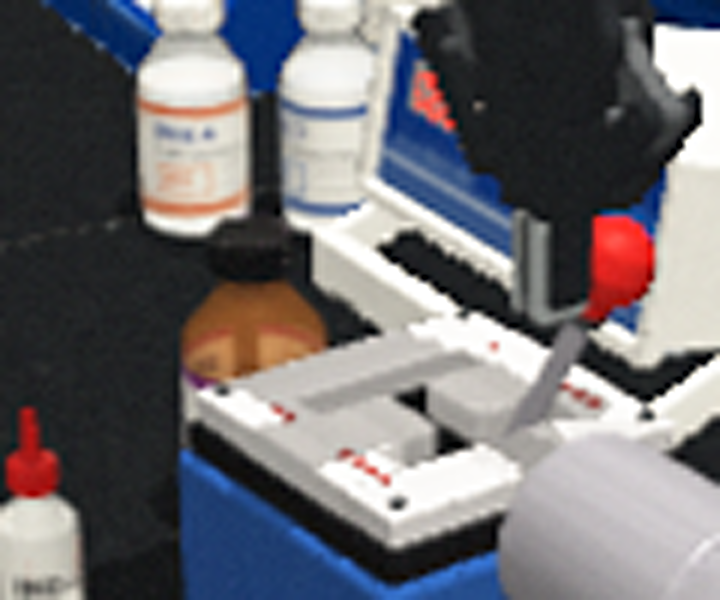

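The lever is leaning well into slot 3, though the finger hides the knob's left edge. I go on in small steps and watch the force for the stop.

```bash
for i in 1; do python3 -m crank '[[0,0,0,0.15,0.02,0,0],[0,0,0,0.3,0.04,0,0],[0,0,0,0.3,0.04,0,0]]'; done | grep -E 'pos|force'
python3 -m crank '[[0,0,0,0.1,0.01,0,0],[0,0,0,0.2,0.02,0,0],[0,0,0,0.2,0.02,0,0]]' | grep -E 'pos|force'
```

```text
tool_pos: [0.5411, 0.1439, 0.1614]
contact_force: [-1.0, 0.3, -1.9]
tool_pos: [0.5429, 0.1441, 0.1611]
contact_force: [-1.5, -0.4, -1.3]
```

```bash
python3 -m crank '[[0,0,0,0.1,0.01,0,0],[0,0,0,0.1,0.01,0,0]]' | grep -E 'pos|force'
python3 -m crank '[[0,0,0,0.1,0.01,0,0],[0,0,0,0.1,0.01,0,0]]' | grep -E 'pos|force'
```

```text
tool_pos: [0.544, 0.1441, 0.1612]
contact_force: [-1.6, 0.8, -1.7]
tool_pos: [0.545, 0.1442, 0.1613]
contact_force: [-1.8, -0.2, -2.1]
```

No stop felt yet. I back off and measure with a clear view.

```bash
python3 -m crank '[[0,0,0,-1,-0.12,0,0],[0,0,0,-3,-0.36,0,0],[0,0,0,-5,-0.6,0,0],[0,0,0,-5,-0.6,0,0]]' | grep -E 'pos|force'
python3 -c "
from h import *
knob1('s9.png')
a=cv2.imread('pics/s9.png')[130:230,260:380];cv2.imwrite('pics/c9.png',cv2.resize(a,(720,600),interpolation=2))"
```

```text
tool_pos: [0.4939, 0.1382, 0.1619]
contact_force: [0.3, 0.3, 0.4]
[357 166  14  18 193] [363.3 174. ] knob local mm [ 49.8 -41.9] 0.1702 select 0.300 engage 0.338
TCP local [-24.8 -42.9] 0.1622 [-0.1  1.1 -0.4] 12.85
```

View pics/c9.png

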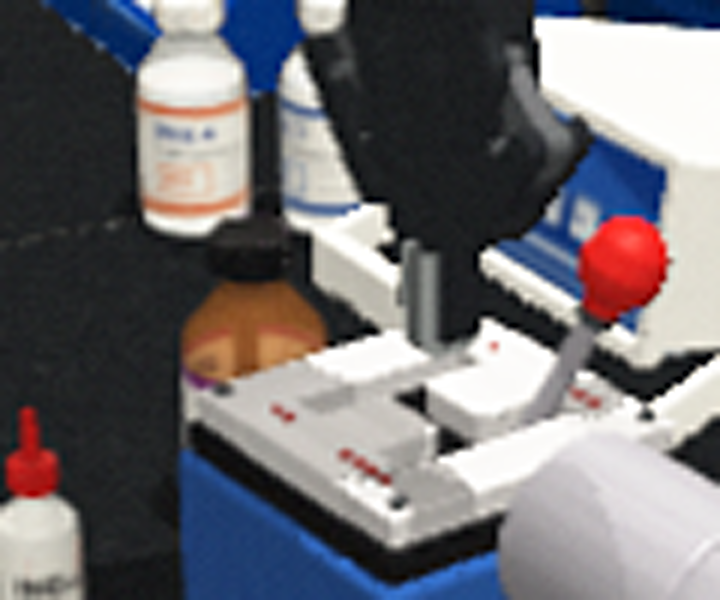

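It measures engage ≈ 0.338, select ≈ 0.30. To be sure it is home, I go back, feel for the stop in 1 mm steps, and then retreat.

```bash
python3 -m crank '[[0,0,0,2,0.24,0,0],[0,0,0,4,0.48,0,0],[0,0,0,4.6,0.55,0,0],[0,0,0,4.9,0.58,0,0],[0,0,0,5.1,0.6,0,0],[0,0,0,5.1,0.6,0,0]]' | grep -E 'pos|force'
for i in 1; do python3 -m crank '[[0,0,0,0.1,0.01,0,0],[0,0,0,0.1,0.01,0,0]]' | grep -E 'pos|force'; done
```

```text
tool_pos: [0.5456, 0.1442, 0.1612]
contact_force: [-0.8, -0.5, 0.6]
tool_pos: [0.5462, 0.1443, 0.1611]
contact_force: [-2.3, 0.4, 1.0]
```

```bash
python3 -m crank '[[0,0,0,0.1,0.01,0,0],[0,0,0,0.1,0.01,0,0]]' | grep -E 'pos|force'; python3 -m crank '[[0,0,0,0.1,0.01,0,0],[0,0,0,0.1,0.01,0,0]]' | grep -E 'pos|force'
```

```text
tool_pos: [0.5471, 0.1444, 0.161]
contact_force: [-4.5, -0.7, 1.0]
tool_pos: [0.5478, 0.1445, 0.1607]
contact_force: [-5.9, -0.3, 1.5]
```

The force rises to 6 N, so it is against the stop. I retreat clear and do the final check.

```bash
python3 -m crank '[[0,0,0,-1,-0.12,0,0],[0,0,0,-4,-0.48,0,0],[0,0,0,-8,-0.96,0,0],[0,0,0,-8,-0.96,3,0],[0,0,0,-8,-0.96,7,0],[0,0,0,-8,3,9,0],[0,0,0,-9,8,9,0],[0,0,0,-11,13,9,0],[0,0,0,-13,18,9,0],[0,0,0,-15,23,9,0],[0,0,0,-16,28,9,0],[0,0,0,-16,28,9,0],[0,0,0,-16,28,9,0],[0,0,0,-16,28,9,0]]'
python3 - <<'E'
from h import *
knob1('s10.png');b=grab('top','t10.png')
for n in 'st':
    A=cv2.imread(f'pics/{n}1.png').astype(int);B=cv2.imread(f'pics/{n}10.png').astype(int)
    for k,roi in ({'s':{'dropper':(196,240,256,276),'beaker':(262,312,318,358)},'t':{'amber':(178,210,240,272),'beaker':(215,243,368,400),'dropper':(228,244,261,278)}}[n]).items():
        d=abs(A-B)[roi[0]:roi[1],roi[2]:roi[3]];print(n,k,'mean diff',d.mean().round(1))
a=cv2.resize(cv2.imread('pics/s10.png')[130:330,240:440],(400,400));c=cv2.resize(cv2.imread('pics/t10.png')[140:260,230:410],(400,267))
cv2.imwrite('pics/c10.png',np.hstack([a,cv2.copyMakeBorder(c,0,133,0,0,0)]))
E
```

```text
clock: 15.45
tool_pos: [0.3892, 0.4241, 0.2514]
eef_rot: [-0.059, 0.998, -0.0, 0.0]
contact_force: [-0.1, 0.5, 0.1]
finger_gap: 0.0
[357 166  15  18 197] [363.5 174. ] knob local mm [ 50.4 -41.9] 0.1699 select 0.301 engage 0.343
TCP local [-95.9 252.9] 0.2514 [-0.5 -0.4  0.6] 15.5
s dropper mean diff 3.5
s beaker mean diff 4.3
t amber mean diff 0.7
t beaker mean diff 0.6
t dropper mean diff 0.6
```

View pics/c10.png

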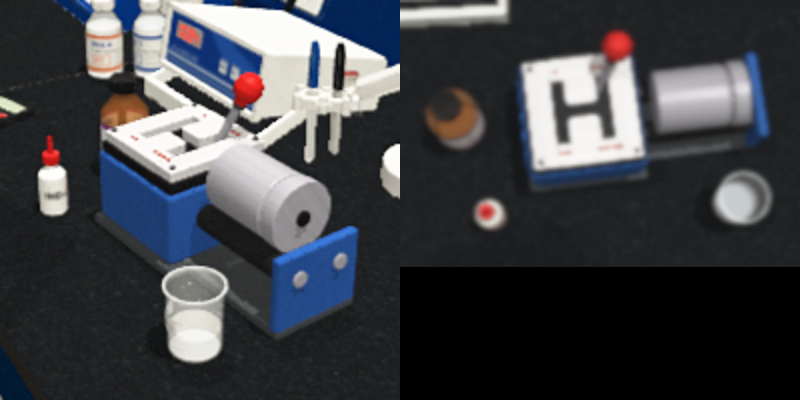

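Both views show the lever at the far-right slot end, the bystanders where they were, and the arm clear.

```bash
python3 -c "
from rig import r
print(r.sign_off())"
```

```text
the job is handed in; nothing more can be done
None
```

The lever is fully home in the third slot, and I handed the job in at about 15.5 s. With the fingers shut, I pushed the knob from outside: forward into the cross channel, across to the right, then forward to the stop. Then I moved well clear.

- **On the way:** the lever measured select about 0.28–0.295 and engage about 0.005 in the right leg while still in neutral. It never came near slots 1 or 4.
- **At the end:** it measured select about 0.30 and engage about 0.34, against a stop at 0.34. I felt the stop as the push force rose to about 6 N; readings were taken at the end of each move.
- **Bystanders:** in the top view the amber bottle, dropper and beaker look the same as at the start (image difference below 1 grey level). In the scene view the dropper and beaker differed by about 4 levels, but both are visibly still standing in place.
- **Disagreement:** readings taken while the finger partly hid the knob were biased by a few millimetres. I relied on the views after backing off instead.

No check failed.

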